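# Carry the loaded tipping hopper from the filling stand to the counting scale

### The job

Pick the loaded bolt hopper up by its orange handle bar only, lift it straight out of the blue filling stand and carry it to the counting scale without spilling: the yellow bucket is top-heavy and rolls over by itself once it leaves the stand's guides, so keep it upright by leaning the frame against it. Hold it steady, clear above the middle of the scale's cradle and touching nothing there, for about four seconds while the empty scale zeroes, then lower it gently between the guides until the foot sits flat and fully home in the cradle, and let go. Do not touch the bucket, and leave the carton, the tape roll and the pen cup where they are.

Things in the scene. Friction and masses are not known exactly. Their poses are not given: they have to be found in the camera images.
- frame: Hopper's carrying frame, loose, 0.3 kg (within 25 %) without bucket: aluminium foot plate 124 x 84 x 6 mm (own x, y, z), two flat uprights 6 x 30 mm (x, y) centred at x = -51 and +51 mm, and a handle bar joining their tops. Origin: centre of the foot's underside; x along the handle bar and the bucket's trunnion axis, z up. Loaded hopper about 0.9 kg.
- handle (a point): Centre of the orange square handle bar, 132 mm above the foot's underside, axes of the frame. Bar 24 x 24 mm in section, 96 mm free between the uprights along x. Grip it at its middle from above, closing across y. Fingertips must stay more than 95 mm above the foot's underside, clear of bucket and guides.
- bucket: Yellow tipping bucket full of bolts, pivoted in the frame, turning about the frame's x only. Origin on the trunnion axis, 30 mm above the foot's underside; axes parallel to the frame's when upright in it. 82 mm long (x), 92 mm wide (y) at the rim. Positive lean (right-handed about x) carries its top to the frame's -y; stops at 0.42 rad either way from the frame.
- bucket_cg (a point): Centre of mass of the loaded bucket, 23 mm above the trunnion axis along the bucket's z. Bucket with bolts 0.60 kg nominal (true mass within 10 %), moment of inertia about the trunnion 0.00076 kg m2: gravity topples it with 0.135 N m per rad of lean from the vertical, nominal.
- trunnion (a point): Middle of the trunnion axis, in the frame. Here a centring spring, 0.100 N m/rad, and a rotary damper, 0.024 N m s/rad, act between frame and bucket, no friction. Too weak for the full bucket: frame level, any lean grows e-fold in 0.7 s (0.5 to 1.2 s by load). Leaning the frame the other way by over 0.4 (better 0.6) of the bucket's lean relative to the frame brings it back.
- bucket_rim (a point): Centre of the bucket's rim plane, 46 mm above the trunnion; bolts heap a little higher. Bolts spill when the bucket leans more than 0.25 rad (14 degrees) from the vertical.
- scale_seat (a point): Middle of the seat of the cradle fixed on the scale, 63 mm above the bench: the centre of the foot's underside goes here. x is the wanted direction of the handle bar (either way round), z up. Flared lips around the seat, 17 mm high, leave the foot 3 mm of play each way.
- scale_guides (a point): Point 98 mm above scale_seat, level with the tops of the cradle's two white, slippery guide posts. They stand at the middle of both y sides of the seat, 44 mm long (x), inner faces 98 mm apart and vertical up to 80 mm above the seat, then flaring to about 124 mm apart. Foot seated, the rim lies between them and the bucket stays within about 0.13 rad of upright.
- stand_seat (a point): Middle of the seat in the blue filling stand, 30 mm above the bench; same cradle (lips, guide posts up to 98 mm above the seat) as on the scale, x along the handle bar, z up. The hopper starts seated here, its bucket leaning lightly on one guide post.
- carton: Bystander: closed cardboard carton 85 x 115 x 65 mm, 0.8 kg, loose; origin under its centre.
- tape: Bystander: roll of brown packing tape lying flat, 100 mm across, 48 mm high, loose; origin under its centre.
- pencup: Bystander: dark steel pen cup 72 mm across, 90 mm high, loose; origin under its centre.
- scale: The counting scale with its cradle, fixed; 250 x 230 mm (x, y) with a 40 mm deep display panel on its -x side, steel platform top 55 mm above the bench. Origin under its centre, on the bench, right below point scale_seat; same axes.
- stand: The blue filling stand, fixed; origin under its centre, on the bench, right below point stand_seat; same axes.
There are look-alikes about, which are no part of the job. What is shaped like the frame but red is not meant.

How it is judged (in metres and radians):
On the way, in this order (a step that is already met when the one before it is completed fails the run):
1. the hopper is lifted clear of the filling stand with its bucket upright (foot over 85 mm above the stand's seat, touching it nowhere, bucket within 0.15 rad of upright) for half a second (z of frame in the frame of stand_seat above 0.085 m and angle between bucket's own z axis and vertical below 0.15 rad and contact force between frame and stand below 0.2 N), for 0.5 s.
2. the hopper is held above the scale's cradle without touching it (within 30 mm of its middle, foot over 85 mm above the seat) with the bucket within 0.12 rad of upright for 3 s (horizontal distance between frame and scale_seat below 0.03 m and z of frame in the frame of scale_seat above 0.085 m and angle between bucket's own z axis and vertical below 0.12 rad and contact force between frame and scale below 0.2 N), for 3 s.
At the end, for the whole second after the job is handed in: The released hopper stands at rest in the scale's cradle: the foot's centre within 12 mm of the seat's middle, its underside within 10 mm of the seat's height, the frame within 0.10 rad of upright, the handle bar within 0.12 rad of the cradle's x direction, the bucket within 0.18 rad of upright (horizontal distance between frame and scale_seat below 0.012 m and z of frame in the frame of scale_seat between -0.01 and 0.01 m and angle between frame's own z axis and vertical below 0.1 rad and angle between the x axis of frame and the x axis of scale_seat, either way round below 0.12 rad and angle between bucket's own z axis and vertical below 0.18 rad and linear speed of frame below 0.03 m/s and angular speed of bucket below 0.2 rad/s); the robot touches nothing.
It fails at once if the bucket leans more than 0.25 rad and spills bolts (angle between bucket's own z axis and vertical above 0.25 rad).
It fails at once if the gripper or arm touches the bucket (contact force between bucket and the fingers above 1 N or contact force between bucket and the arm above 1 N).
It fails at once if the hopper is slammed or pressed into the scale with more than 60 N (contact force between frame and scale above 60 N).
It fails at once if carton, tape roll or pen cup is shifted more than 30 mm (distance of any of carton, tape, pencup from where it was at the start of the episode above 0.03 m).
It also fails if it takes over 72 s, if anything falls off the work surface, if the arm or the gripper's body presses on something with over 40 N, if the wrist force passes 120 N, or if a joint passes its speed limit or range.

### The arm

A 6-joint arm with a two-finger parallel gripper is mounted at the origin on the work surface. World frame = base frame: x ahead of the robot, y to its left, z up, the work surface at z = 0. Lengths are in mm, angles in rad, forces in N, time in s.
With the tool pointing down it reaches from about 300 to 775 mm from the base axis. Payload 14.6 kg.
Tool frame: the origin (TCP) lies between the finger pads; the fingertips stand manip.nose_length ahead of it and the grasp point (between the pads) lies 11 mm behind it (manip.nose_length is the distance from the TCP to the fingertips, in mm); z points along the fingers, y is the line along which they close (so a half turn about z gives the same grasp; the last joint's range is limited). The gripper opens to 94 mm and grips with 3 to 60 N. Pads are 16 mm wide; open, the fingers measure 119 mm over their backs; the gripper's body (75 mm by 177 mm) begins 78 mm behind the grasp point.
Start: joints at [1.079, 0.3, 1.521, -0, 1.321, -0.067], TCP at [226.672, 501.108, 213.446] pointing down, gripper open.
Joint ranges: [-3.03, 3.03], [-0.79, 2.21], [0.23, 2.52], [-1.04, 4.18], [0, 3.07], [-2.55, 2.55]. Speed limits (rad/s): [2.22, 2.22, 2.57, 3.14, 3.14, 3.14].

### API

Orientations are given as [roll, pitch, yaw] about the fixed x, y, z axes, in that order (R = Rz(yaw) Ry(pitch) Rx(roll)).
In Python, from cell import manip, cams, job gives the robot as it stands.
- The arm moves only by the tool jog_arm, never from a script. Its argument "commands" is a list of rows, each an object of numbers: "dx", "dy", "dz": the shift along the tool's x, y, z each as a share of 40 mm, from -1 to 1; "ax", "ay", "az": the turn, a rotation vector about the tool's x, y, z each as a share of 10 degrees, from -1 to 1; "gripper": the closure, from 0 (fully open) to 1 (shut). A call has 1 to 10 rows; each row shifts and turns the commanded pose from where the row before left it, along the tool's axes as they then stand; what a row does not reach is not made up. A row lasts 1/8 s, in which the tool goes at most 62.5 mm and 10.7 degrees, less where a joint would pass 70% of its speed; a pose out of reach is approached as far as the arm can. A call with a number of a shift or a turn outside -1 to 1 is refused whole. A call with a gripper value outside its range is refused whole. The fingers move at their own pace and stop on an object; "squeeze" is the grip in N (left out, the last holds). Time passes only in rows, so rows that do not move let the fingers close. It gives the time, the measured TCP pose, the force, the opening and the grip force at its end, in the units of the state.
- manip.read_state(): the state, without advancing time (a new reading comes with each control period).
- cams.camera(name): name is "side" or "top" or "wrist"; returns a dict with "image" (420x560x3 uint8, red, green, blue), "fx", "fy", "cx", "cy" (pixels), "world_to_cam" (4x4, takes a point from world to camera coordinates). Camera axes: x right, y down, z forward; pixel columns grow to the right and rows downward; lengths in mm; the calibration is good to about 2 mm. A picture is of the moment at which its call begins. There is no depth.
- job.sign_off(): hands the job in; it is judged then, once.
The state is a dict: "clock": time; "joints": joint angles; "qd": joint speeds; "effort": joint torques, N m; "eef_pos": TCP position; "eef_rot": TCP orientation; "wrist_force": force on the tool from outside, world axes, zero at the start; "moment": the same for the moment, N m; "finger_gap": finger opening in mm; "finger_force": force on a finger pad.
Only numpy, scipy, OpenCV 4.12 (cv2) and the standard library are available. Lean on these libraries where they do the work, as an engineer would, in place of code of your own. Each camera call takes 0.05 s, during which the arm holds its last target. There are 200 camera calls.

## Working session

There is one attempt and no reset: what is moved stays moved. The work goes in short steps, Python scripts to look and compute and a tool call to move; the robot and the scene stay as the last step left them, time stands still between calls to the robot, and variables do not carry over. Pictures are saved under pics/ and viewed, at most 10 in all, crops included, and the job is handed in when it is done.

Besides the shell and the picture viewer there is one more tool, called as name(argument=value, ...) on one line, values as JSON. jog_arm: Moves the arm, as the interface text tells. Shift numbers are shares of 40 mm and turn numbers shares of 10 degrees, none past 1 either way. Its arguments: {"type":"object","properties":{"commands":{"type":"array"},"squeeze":{"type":"number"}},"required":["commands"]}

```bash
mkdir -p pics; ls
python3 - <<'E'
from cell import manip, cams, job
import cv2
print(manip.read_state(), manip.nose_length)
for n in ("top","side"):
    c=cams.camera(n); im=c["image"]
    cv2.imwrite(f"pics/{n}0.png",cv2.resize(im[:,:,::-1],(800,600),interpolation=cv2.INTER_CUBIC))
    print(n,c["fx"],c["fy"],c["cx"],c["cy"],c["world_to_cam"].tolist() if hasattr(c["world_to_cam"],'tolist') else c["world_to_cam"])
E
```

```text
pics
{'clock': 0.0, 'joints': array([ 1.07943088e+00,  3.00467204e-01,  1.52158948e+00,  1.68588973e-05,
        1.32070106e+00, -6.65957615e-02]), 'qd': array([ 6.05712138e-04,  4.80129735e-05,  1.11311872e-03, -8.14810358e-04,
        1.09046859e-03, -5.08469346e-04]), 'effort': array([-3.44643711e-03, -5.31796467e+01, -3.52734804e+01,  7.07520708e-02,
        2.43296177e-02, -1.45466074e-04]), 'eef_pos': array([226.53595791, 500.8976459 , 212.88491267]), 'eef_rot': array([-3.14043124e+00, -9.38257612e-05,  2.71681874e+00]), 'wrist_force': array([0.38160106, 0.04481964, 0.0215554 ]), 'moment': array([-0.04055903, -0.00793906,  0.05588608]), 'finger_force': 0.0, 'finger_gap': 94.03190531091724} 8.0
top 424.21472750945946 424.21472750945946 282.6980881697433 205.24428944747171 [[-0.014120926292503206, -0.9997881049682509, -0.01497813755564047, 112.50725845916936], [-0.9828705730868892, 0.01663173160228665, -0.18354514993254342, 548.4210264329681], [0.18375536999089864, 0.012129743109542719, -0.9828971631516721, 1181.6997565341162], [0.0, 0.0, 0.0, 1.0]]
side 542.4256711835715 542.4256711835715 273.09172185172173 207.09425516919524 [[0.9019546709040018, -0.4316986650144472, 0.010678682465429173, -440.03450059533276], [-0.20883371690690958, -0.457697577170866, -0.8642345784188248, 264.5955937431887], [0.3779765208545342, 0.7772703458106859, -0.5029757043894254, 920.3319077302418], [0.0, 0.0, 0.0, 1.0]]
```

View pics/top0.png

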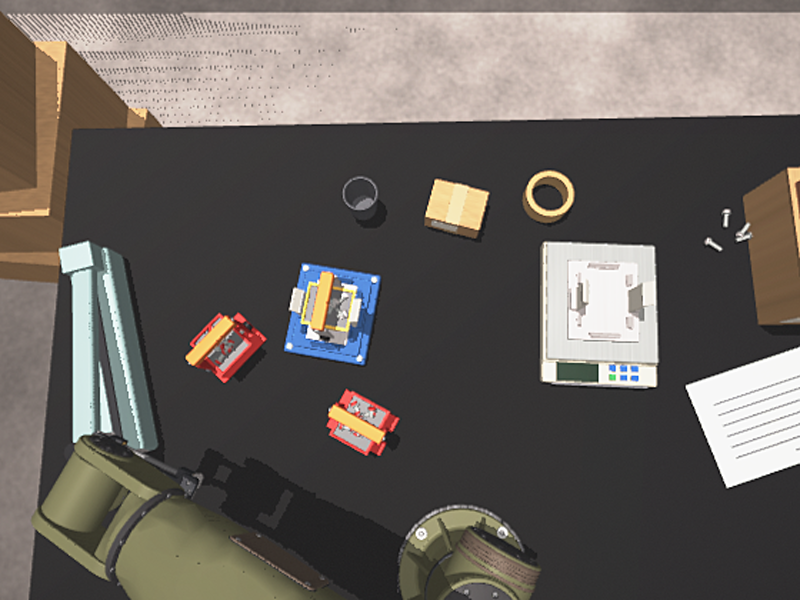

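View pics/side0.png

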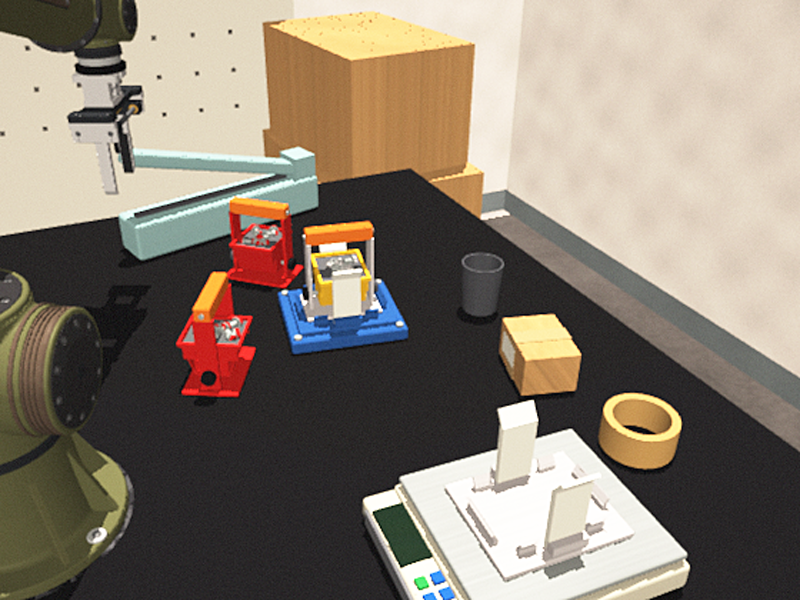

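Run:
```python
import numpy as np,cv2
from cell import cams
T=cams.camera("top")["image"][:,:,::-1]; S=cams.camera("side")["image"][:,:,::-1]
np.save("T.npy",T);np.save("S.npy",S)
def crop(I,x,y,w,h,k): return cv2.resize(I[y:y+h,x:x+w],None,fx=k,fy=k,interpolation=cv2.INTER_CUBIC)
def grid(c,x,y,k,st=10):
    c=c.copy()
    for u in range(-(-x//st)*st,x+c.shape[1]//k,st):
        cv2.putText(c,str(u),((u-x)*k,8),0,.3,(0,255,255),1); cv2.line(c,((u-x)*k,10),((u-x)*k,14),(0,255,255),1)
    for v in range(-(-y//st)*st,y+c.shape[0]//k,st):
        cv2.putText(c,str(v),(0,(v-y)*k+3),0,.3,(0,255,255),1)
    return c
a=grid(crop(T,190,178,80,85,7),190,178,7); b=grid(crop(T,376,165,88,110,5),376,165,5)
cv2.imwrite("pics/a.png",a)
d=grid(crop(S,190,150,100,100,5),190,150,5); 
o=np.zeros((600,800,3),np.uint8); o[:550,:440]=b; o[:500,440:]=d[:,:360]
cv2.imwrite("pics/b.png",o)
cv2.imwrite("pics/c.png",grid(crop(S,250,270,240,150,3),250,270,3))
```

```text
(no output)
```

View pics/a.png

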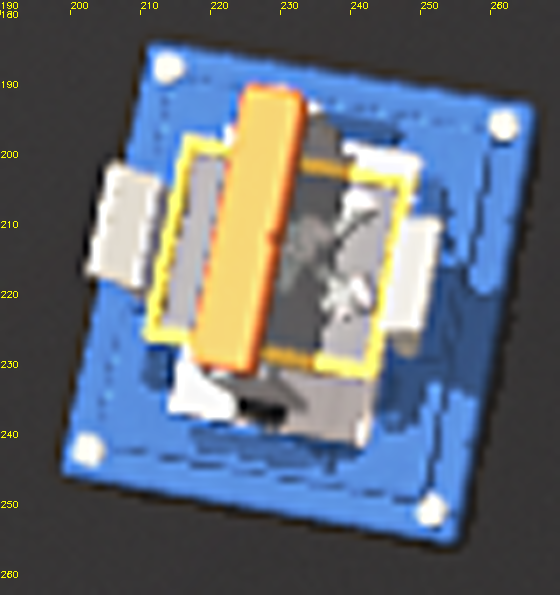

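View pics/b.png

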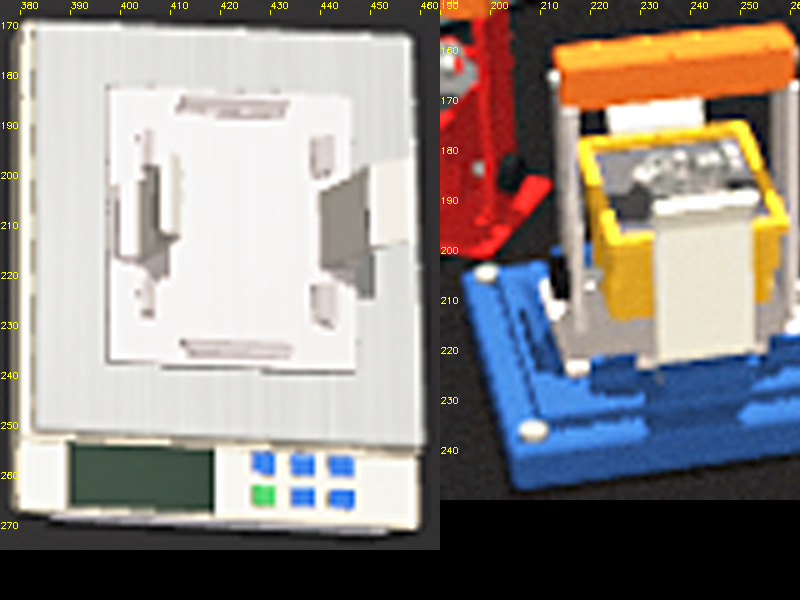

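View pics/c.png

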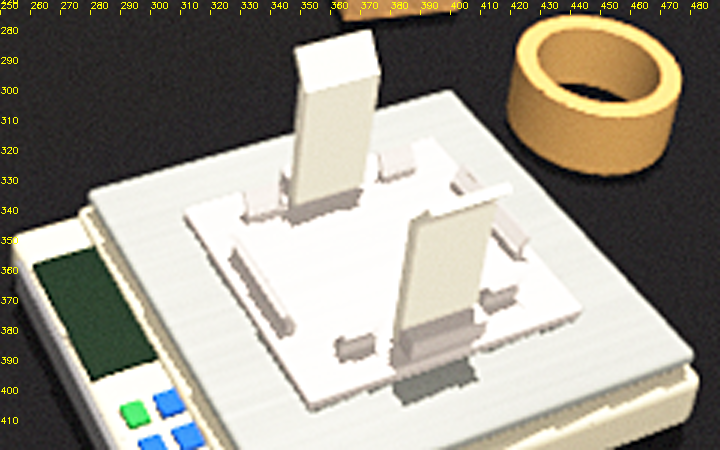

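```bash
cat > h.py <<'E'
import numpy as np
from cell import manip,cams
def ray(c,p,z):
    M=np.array(c["world_to_cam"]); R,t=M[:3,:3],M[:3,3]
    o=-R.T@t; d=R.T@np.array([(p[0]-c["cx"])/c["fx"],(p[1]-c["cy"])/c["fy"],1])
    return o+d*(z-o[2])/d[2]
E
python3 - <<'E'
from h import *
np.set_printoptions(precision=1,suppress=True)
T=cams.camera("top");S=cams.camera("side")
def rep(n,c,P,k,x,y,z):
    W=np.array([ray(c,((u)/k+x-.5+.5/k,(v)/k+y-.5+.5/k),z) for u,v in P])[:,:2]
    e=[W[(i+1)%4]-W[i] for i in range(4)]
    print(n,W.mean(0),"sides",[round(np.hypot(*v),1) for v in e],"ang",[round(np.degrees(np.arctan2(v[1],v[0])),1) for v in e])
rep("bar top",T,[(243,88),(304,95),(255,370),(195,358)],7,190,178,174)
rep("bar sidecam",S,[(553,55),(790,22),(795,50),(565,72)],5,190-88,150,174)
rep("rim",T,[(185,135),(418,180),(375,378),(147,340)],7,190,178,106)
for z in (15,24,30): rep(f"screws{z}",T,[(168,68),(503,125),(430,510),(88,448)],7,190,178,z)
rep("plate top",T,[(108,85),(355,95),(355,372),(107,362)],5,376,165,63)
rep("plate side",S,[(185,213),(430,138),(582,310),(312,410)],3,250,270,63)
rep("platform top",T,[(36,25),(413,37),(425,447),(35,430)],5,376,165,55)
E
```

```text
bar top [517.3 252.9] sides [np.float64(23.2), np.float64(105.3), np.float64(22.8), np.float64(103.5)] ang [np.float64(-97.7), np.float64(170.5), np.float64(77.8), np.float64(-9.3)]
bar sidecam [514.8 248.7] sides [np.float64(111.9), np.float64(30.2), np.float64(104.3), np.float64(18.7)] ang [np.float64(-5.8), np.float64(-110.1), np.float64(168.3), np.float64(86.3)]
rim [516.7 250.4] sides [np.float64(95.2), np.float64(80.7), np.float64(91.5), np.float64(83.4)] ang [np.float64(-102.0), np.float64(167.9), np.float64(79.6), np.float64(-9.5)]
screws15 [519.7 256.1] sides [np.float64(147.4), np.float64(167.7), np.float64(147.3), np.float64(167.0)] ang [np.float64(-100.8), np.float64(169.2), np.float64(78.9), np.float64(-10.8)]
screws24 [518.3 254.9] sides [np.float64(146.4), np.float64(166.5), np.float64(146.3), np.float64(165.8)] ang [np.float64(-100.8), np.float64(169.2), np.float64(78.9), np.float64(-10.8)]
screws30 [517.4 254.1] sides [np.float64(145.7), np.float64(165.7), np.float64(145.6), np.float64(165.0)] ang [np.float64(-100.8), np.float64(169.2), np.float64(78.9), np.float64(-10.8)]
plate top [ 527.5 -293.8] sides [np.float64(142.1), np.float64(160.9), np.float64(139.2), np.float64(161.3)] ang [np.float64(-93.4), np.float64(175.2), np.float64(86.8), np.float64(-3.8)]
plate side [ 524.6 -295.8] sides [np.float64(158.1), np.float64(139.4), np.float64(159.0), np.float64(140.4)] ang [np.float64(-2.4), np.float64(-93.3), np.float64(177.9), np.float64(86.4)]
platform top [ 526.4 -293.7] sides [np.float64(219.5), np.float64(239.0), np.float64(219.1), np.float64(237.3)] ang [np.float64(-92.9), np.float64(176.5), np.float64(86.6), np.float64(-3.4)]
```

jog_arm(commands=[{"az": -0.69,"gripper": 0},{"az": -0.69},{"dx": -1,"dy": -0.6},{"dx": -1,"dy": -0.6},{"dx": -1,"dy": -0.6},{"dx": -1,"dy": -0.6},{"dx": -1,"dy": -0.6},{"dx": -1,"dy": -0.6},{"dx": -1,"dy": -0.6},{"dx": -1,"dy": -0.6}])

```text
schema error: expected keys dx, dy, dz, ax, ay, az, gripper
```

jog_arm(commands=[{"dx": 0,"dy": 0,"dz": 0,"ax": 0,"ay": 0,"az": -0.69,"gripper": 0},{"dx": 0,"dy": 0,"dz": 0,"ax": 0,"ay": 0,"az": -0.69,"gripper": 0},{"dx": -1,"dy": -0.6,"dz": 0,"ax": 0,"ay": 0,"az": 0,"gripper": 0},{"dx": -1,"dy": -0.6,"dz": 0,"ax": 0,"ay": 0,"az": 0,"gripper": 0},{"dx": -1,"dy": -0.6,"dz": 0,"ax": 0,"ay": 0,"az": 0,"gripper": 0},{"dx": -1,"dy": -0.6,"dz": 0,"ax": 0,"ay": 0,"az": 0,"gripper": 0},{"dx": -1,"dy": -0.6,"dz": 0,"ax": 0,"ay": 0,"az": 0,"gripper": 0},{"dx": -1,"dy": -0.6,"dz": 0,"ax": 0,"ay": 0,"az": 0,"gripper": 0},{"dx": -1,"dy": -0.6,"dz": 0,"ax": 0,"ay": 0,"az": 0,"gripper": 0},{"dx": -1,"dy": -0.6,"dz": 0,"ax": 0,"ay": 0,"az": 0,"gripper": 0}])

```text
clock: 1.55
eef_pos: [507.2, 252.6, 213.5]
eef_rot: [3.142, 0.0, 2.958]
wrist_force: [1.1, 0.2, -0.2]
finger_gap: 93.6
finger_force: 0.0
```

Run:
```python
from h import *
import cv2
c=cams.camera("wrist"); s=manip.read_state()
print(s["clock"],s["eef_pos"],s["eef_rot"],s["moment"],s["wrist_force"])
M=np.array(c["world_to_cam"]); print(c["fx"],c["cx"],c["cy"],(-M[:3,:3].T@M[:3,3]).round(1),M[:3,:3].round(3).tolist())
cv2.imwrite("pics/w1.png",c["image"][:,:,::-1])
```

```text
1.6 [510.22388718 249.35471403 213.20762973] [-3.14080903e+00  8.92235027e-04  2.95497096e+00] [-0.07291023 -0.0330605   0.03133744] [ 3.20988749 -2.90574557 -0.87523986]
297.60793830220763 280.82439631091216 210.23887047738788 [426.  268.  384.8] [[0.183, 0.983, -0.001], [0.942, -0.176, 0.286], [0.281, -0.053, -0.958]]
```

View pics/w1.png

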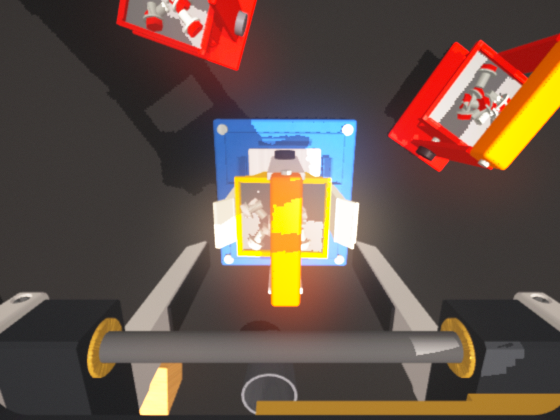

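jog_arm(commands=[{"dx": 0,"dy": 0,"dz": 0,"ax": 0,"ay": 0,"az": 0,"gripper": 0},{"dx": 0,"dy": 0,"dz": 0,"ax": 0,"ay": 0,"az": 0,"gripper": 0},{"dx": 0,"dy": 0,"dz": 0,"ax": 0,"ay": 0,"az": 0,"gripper": 0}])

```text
clock: 1.98
eef_pos: [505.5, 254.6, 213.6]
eef_rot: [3.141, 0.0, 2.959]
wrist_force: [0.6, 0.9, -0.1]
finger_gap: 94.1
finger_force: 0.0
```

Run:
```python
from h import *
import cv2
from scipy.spatial.transform import Rotation as Ro
c=cams.camera("wrist"); s=manip.read_state(); I=c["image"]
print(s["clock"],s["eef_pos"],s["eef_rot"])
Tw=np.eye(4);Tw[:3,:3]=Ro.from_euler('xyz',s["eef_rot"]).as_matrix();Tw[:3,3]=s["eef_pos"]
np.save("tool2cam.npy",np.array(c["world_to_cam"])@Tw); print((np.array(c["world_to_cam"])@Tw).round(3).tolist())
H=cv2.cvtColor(I,cv2.COLOR_RGB2HSV)
m=(H[...,1]>150)&(H[...,0]>3)&(H[...,0]<35)&(H[...,2]>90)
for v in range(150,330,8):
    x=np.flatnonzero(m[v,200:370])+200
    # runs
    r=np.split(x,np.flatnonzero(np.diff(x)>1)+1); print(v,[(int(q[0]),int(q[-1])) for q in r if len(q)])
cv2.imwrite("pics/w2.png",cv2.resize(I[140:320,180:400,::-1],None,fx=3.3,fy=3.3,interpolation=cv2.INTER_CUBIC))
```

```text
2.025 [505.6258041  254.52110854 213.58302688] [3.14148276e+00 1.07640237e-04 2.95886896e+00]
[[-0.0, 1.0, 0.001, -0.157], [-0.958, -0.0, -0.286, 30.207], [-0.286, -0.001, 0.958, 187.858], [0.0, 0.0, 0.0, 1.0]]
150 []
158 []
166 []
174 [(261, 264)]
182 [(233, 266), (268, 299), (302, 327)]
190 [(233, 238), (268, 299), (324, 328)]
198 [(234, 238), (268, 299), (324, 327)]
206 [(234, 238), (268, 299), (323, 327)]
214 [(235, 239), (268, 299), (323, 326)]
222 [(235, 239), (269, 299), (322, 326)]
230 [(235, 239), (269, 298), (322, 326)]
238 [(236, 239), (268, 298), (322, 325)]
246 [(236, 240), (268, 298), (321, 324)]
254 [(237, 324)]
262 [(269, 297)]
270 [(268, 299)]
278 [(269, 299), (301, 301)]
286 [(269, 297)]
294 [(270, 296), (303, 303)]
302 [(267, 300), (304, 304)]
310 [(282, 285), (287, 295)]
318 []
326 [(263, 263), (268, 272)]
```

View pics/w2.png

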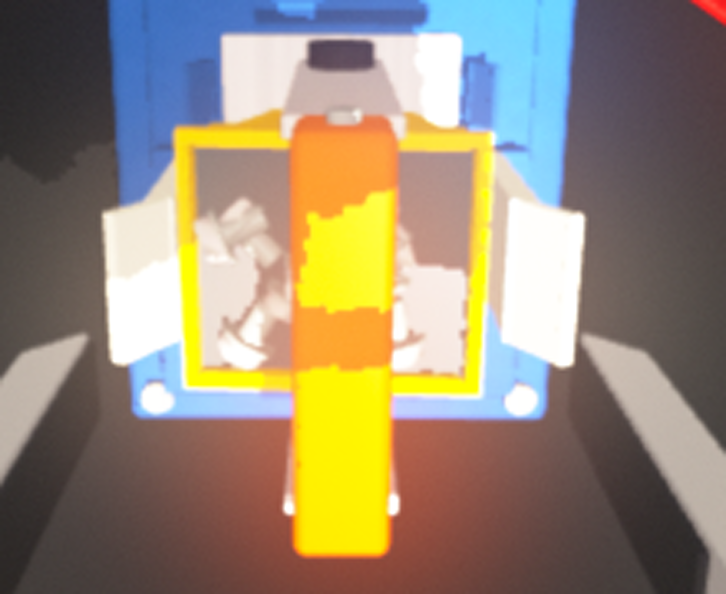

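Run:
```python
from h import *
c=cams.camera("wrist"); s=manip.read_state()
for z in (174,172):
    a=ray(c,(284,175.5),z);b=ray(c,(283.5,307.5),z); d=b-a
    print(a.round(1),b.round(1),((a+b)/2).round(1),np.hypot(*d[:2]),np.degrees(np.arctan2(d[1],d[0])))
print(np.degrees(s["eef_rot"][2]))
# rim, z=106
a=ray(c,(233.5,182),106);b=ray(c,(328,182),106);e=ray(c,(237,254),106);f=ray(c,(324.5,254),106)
print(((a+b+e+f)/4).round(1),np.hypot(*(b-a)[:2]),np.hypot(*(e-a)[:2]))
for p in((159,398),(521,400)): print(ray(c,(180+p[0]/3.3-.35,140+p[1]/3.3-.35),18).round(1))
```

```text
[461.3 265.1 174. ] [568.6 245.2 174. ] [514.9 255.1 174. ] 109.13351863443272 -10.534803652474144
[461.6 265.1 172. ] [570.  244.9 172. ] [515.8 255.  172. ] 110.16823683774993 -10.534803652474142
169.52587960503737
[515.5 252.6 106. ] 89.89376167444291 74.7742802435664
[588.7 166.1  18. ]
[616.6 312.1  18. ]
```

jog_arm(commands=[{"dx": -0.27,"dy": 0.04,"dz": 0,"ax": 0,"ay": 0,"az": 0,"gripper": 0},{"dx": 0,"dy": 0,"dz": 0.5,"ax": 0,"ay": 0,"az": 0,"gripper": 0},{"dx": 0,"dy": 0,"dz": 0.5,"ax": 0,"ay": 0,"az": 0,"gripper": 0},{"dx": 0,"dy": 0,"dz": 0.56,"ax": 0,"ay": 0,"az": 0,"gripper": 0},{"dx": 0,"dy": 0,"dz": 0,"ax": 0,"ay": 0,"az": 0,"gripper": 0},{"dx": 0,"dy": 0,"dz": 0,"ax": 0,"ay": 0,"az": 0,"gripper": 1},{"dx": 0,"dy": 0,"dz": 0,"ax": 0,"ay": 0,"az": 0,"gripper": 1},{"dx": 0,"dy": 0,"dz": 0,"ax": 0,"ay": 0,"az": 0,"gripper": 1},{"dx": 0,"dy": 0,"dz": 0,"ax": 0,"ay": 0,"az": 0,"gripper": 1},{"dx": 0,"dy": 0,"dz": 0,"ax": 0,"ay": 0,"az": 0,"gripper": 1}], squeeze=40)

```text
clock: 3.32
eef_pos: [517.1, 253.4, 151.2]
eef_rot: [3.142, 0.0, 2.958]
wrist_force: [0.1, 0.3, 0.7]
finger_gap: 47.3
finger_force: 0.0
```

Run:
```python
from h import *
import cv2
c=cams.camera("wrist"); s=manip.read_state(); I=c["image"]
for k in("clock","eef_pos","eef_rot","moment","wrist_force","finger_gap"):print(k,s[k])
np.save("w3.npy",I)
cv2.imwrite("pics/w3.png",cv2.resize(I[120:345,130:430,::-1],None,fx=2.66,fy=2.66,interpolation=cv2.INTER_CUBIC))
H=cv2.cvtColor(I,cv2.COLOR_RGB2HSV)
m=(H[...,1]>150)&(H[...,0]>3)&(H[...,0]<35)&(H[...,2]>90)
for v in range(150,330,6):
    x=np.flatnonzero(m[v,180:390])+180
    r=np.split(x,np.flatnonzero(np.diff(x)>1)+1); print(v,[(int(q[0]),int(q[-1])) for q in r if len(q)])
```

```text
clock 3.375
eef_pos [517.07615459 253.41372237 151.09310523]
eef_rot [3.14158867e+00 5.18821113e-05 2.95765451e+00]
moment [-0.00080527  0.02215687  0.0002449 ]
wrist_force [ 0.19310581 -0.12314503 -1.13432178]
finger_gap 43.54609352324736
150 []
156 []
162 []
168 []
174 [(252, 256), (267, 275), (292, 298), (311, 311)]
180 [(218, 256), (263, 303), (310, 329)]
186 [(218, 226), (236, 340)]
192 [(219, 225), (261, 305), (335, 340)]
198 [(219, 225), (261, 305), (334, 340)]
204 [(219, 226), (261, 305), (334, 339)]
210 [(219, 226), (261, 305), (333, 339)]
216 [(220, 224), (261, 305), (333, 339)]
222 [(220, 226), (261, 305), (333, 338)]
228 [(221, 227), (261, 304), (332, 338)]
234 [(221, 227), (261, 304), (332, 338)]
240 [(221, 228), (261, 304), (332, 337)]
246 [(222, 224), (262, 304)]
252 [(262, 303)]
258 [(262, 303)]
264 [(262, 303)]
270 [(251, 303)]
276 [(242, 321)]
282 [(263, 303)]
288 [(262, 304)]
294 [(262, 304)]
300 [(262, 304)]
306 [(262, 304)]
312 [(262, 303)]
318 [(190, 195), (263, 302), (367, 371)]
324 [(187, 198), (263, 302), (364, 375)]
```

View pics/w3.png

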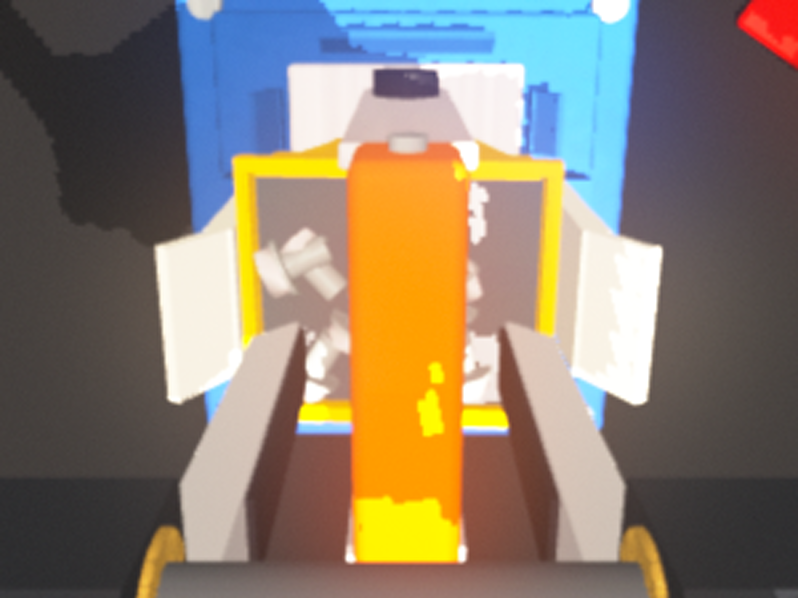

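jog_arm(commands=[{"dx": 0,"dy": 0,"dz": 0,"ax": 0,"ay": 0,"az": 0,"gripper": 1},{"dx": 0,"dy": 0,"dz": 0,"ax": 0,"ay": 0,"az": 0,"gripper": 1},{"dx": 0,"dy": 0,"dz": 0,"ax": 0,"ay": 0,"az": 0,"gripper": 1},{"dx": 0,"dy": 0,"dz": 0,"ax": 0,"ay": 0,"az": 0,"gripper": 1},{"dx": 0,"dy": 0,"dz": 0,"ax": 0,"ay": 0,"az": 0,"gripper": 1},{"dx": 0,"dy": 0,"dz": 0,"ax": 0,"ay": 0,"az": 0,"gripper": 1}], squeeze=40)

```text
clock: 4.12
eef_pos: [517.1, 253.5, 151.0]
eef_rot: [3.141, 0.0, 2.958]
wrist_force: [1.6, 2.6, -1.2]
finger_gap: 23.9
finger_force: 40.0
```

```bash
cat > meas.py <<'E'
import sys,cv2
from h import *
from scipy.spatial.transform import Rotation as Ro
from scipy.optimize import least_squares
SCALE=np.array([526.5,-294.5,63.]); SYAW=-3.4
X=np.load("tool2cam.npy")
def edges(I):
    H=cv2.cvtColor(I,cv2.COLOR_RGB2HSV)
    m=(H[...,1]>140)&(H[...,0]>16)&(H[...,0]<35)&(H[...,2]>90)
    rows=np.arange(190,238); L=[];R=[]
    for v in rows:
        a=np.flatnonzero(m[v,190:256]); b=np.flatnonzero(m[v,306:380])
        L.append(190+a[0]-.5 if len(a) else np.nan); R.append(306+b[-1]+.5 if len(b) else np.nan)
    B=(H[...,1]>150)&(H[...,0]>3)&(H[...,0]<35)&(H[...,2]>90); bl=[];br=[]
    for v in rows:
        b=np.flatnonzero(B[v,256:312])
        bl.append(256+b[0]-.5 if len(b) else np.nan); br.append(256+b[-1]+.5 if len(b) else np.nan)
    return rows,[np.array(q) for q in (L,R,bl,br)]
def proj(c,P):
    q=X[:3,:3]@P+X[:3,3]; return c["fx"]*q[0]/q[2]+c["cx"], c["fy"]*q[1]/q[2]+c["cy"]
def line(c,rows,P,Q):
    (u,v),(w,z)=proj(c,P),proj(c,Q); return u+(rows-v)*(w-u)/(z-v)
def model(c,rows,r,oy):
    # frame axes in tool axes: y=tool y, z=-tool z, x=-tool x
    out=[]
    for s in(-1,1):
        y=s*46*np.cos(r)-46*np.sin(r); z=s*46*np.sin(r)+46*np.cos(r)
        out.append(line(c,rows,np.array([40.,y+oy,91-z]),np.array([-40.,y+oy,91-z])))
    for s in(-1,1): out.append(line(c,rows,np.array([40.,oy+12*s,-23]),np.array([-40.,oy+12*s,-23])))
    return out
def lean(c):
    rows,E=edges(c["image"])
    f=lambda p:np.concatenate([np.nan_to_num(e-m) for e,m in zip(E,model(c,rows,*p))])
    s=least_squares(f,[0,0],loss="soft_l1")
    return s.x, [round(float(np.nanmedian(e-m)),2) for e,m in zip(E,model(c,rows,*s.x))], [int(np.isfinite(e).sum()) for e in E]
def main():
    c=cams.camera("wrist"); s=manip.read_state()
    (r,oy),res,n=lean(c)
    R=Ro.from_euler('xyz',s["eef_rot"]).as_matrix()
    x=-R[:,0]; z=-R[:,2]; y=R[:,1]
    phi=np.arcsin(z@np.array([x[1],-x[0],0])/np.hypot(x[0],x[1]))  # + : top to frame -y
    foot=s["eef_pos"]+R@np.array([0,oy,121.])
    print(f"t={s['clock']:.3f} r={r:+.4f} phi={phi:+.4f} theta={r+phi:+.4f} oy={oy:.2f} res={res} n={n}")
    print("tcp",s["eef_pos"].round(1),"foot",foot.round(1),"to scale",(SCALE-foot).round(1),"yaw",np.degrees(np.arctan2(x[1],x[0])).round(2),"pitch",round(float(np.degrees(x[2])),2),"F",s["wrist_force"].round(1),"gap",round(s["finger_gap"],1),round(s["finger_force"],1))
    return r,phi
if __name__=="__main__": main()
E
python3 meas.py; python3 -c "
from h import *
from meas import *
c={**cams.camera('wrist'),'image':np.load('w3.npy')};print(lean(c))"
```

```text
t=4.175 r=+0.0328 phi=+0.0001 theta=+0.0329 oy=0.04 res=[0.13, -0.12, 0.68, -0.72] n=[48, 48, 48, 48]
tcp [517.1 253.5 151. ] foot [517.1 253.5  30. ] to scale [   9.4 -548.    33. ] yaw -10.54 pitch 0.0 F [ 0.6  2.5 -0.6] gap 23.4 40.0
(array([0.06177876, 1.23257014]), [0.17, -0.14, 0.66, -0.74], [48, 48, 48, 48])
```

jog_arm(commands=[{"dx": 0,"dy": 0,"dz": -0.3,"ax": 0,"ay": 0,"az": 0,"gripper": 1},{"dx": 0,"dy": 0.04,"dz": -0.4,"ax": 0.1,"ay": 0,"az": 0,"gripper": 1},{"dx": 0,"dy": 0,"dz": -0.4,"ax": 0,"ay": 0,"az": 0,"gripper": 1},{"dx": 0,"dy": 0,"dz": -0.4,"ax": 0,"ay": 0,"az": 0,"gripper": 1},{"dx": 0,"dy": 0,"dz": -0.3,"ax": 0,"ay": 0,"az": 0,"gripper": 1}], squeeze=50)

```text
clock: 4.85
eef_pos: [517.5, 255.7, 224.2]
eef_rot: [-3.125, 0.0, 2.958]
wrist_force: [0.6, 0.1, -8.2]
finger_gap: 23.3
finger_force: 50.0
```

```bash
python3 meas.py
```

```text
t=4.900 r=-0.0056 phi=-0.0160 theta=-0.0215 oy=0.00 res=[0.43, -0.44, 0.66, -0.69] n=[48, 48, 48, 48]
tcp [517.9 255.9 225.7] foot [517.8 253.9 104.7] to scale [   8.7 -548.4  -41.7] yaw -10.54 pitch 0.12 F [ 0.9 -0.9 -6.4] gap 24.1 50.0
```

jog_arm(commands=[{"dx": 0,"dy": -0.08,"dz": -0.35,"ax": -0.2,"ay": 0,"az": 0,"gripper": 1},{"dx": 0,"dy": 0.04,"dz": -0.45,"ax": 0.1,"ay": 0,"az": 0,"gripper": 1},{"dx": 0,"dy": 0,"dz": -0.45,"ax": 0,"ay": 0,"az": 0,"gripper": 1},{"dx": 0,"dy": 0,"dz": -0.4,"ax": 0,"ay": 0,"az": 0,"gripper": 1},{"dx": 0,"dy": 0,"dz": -0.2,"ax": 0,"ay": 0,"az": 0,"gripper": 1}])

```text
clock: 5.52
eef_pos: [517.3, 254.0, 298.2]
eef_rot: [3.141, 0.001, 2.958]
wrist_force: [0.8, -0.1, -7.8]
finger_gap: 23.7
finger_force: 50.0
```

```bash
python3 meas.py
```

```text
t=5.575 r=+0.0109 phi=+0.0013 theta=+0.0122 oy=-0.01 res=[-0.8, 0.75, 0.59, -0.6] n=[48, 48, 48, 48]
tcp [517.4 254.  298.8] foot [517.6 254.1 177.8] to scale [   8.9 -548.6 -114.8] yaw -10.55 pitch 0.08 F [ 0.6 -0.8 -7.8] gap 23.4 50.0
```

jog_arm(commands=[{"dx": -0.03,"dy": -0.18,"dz": 0,"ax": -0.15,"ay": 0,"az": 0,"gripper": 1},{"dx": -0.055,"dy": -0.27,"dz": 0,"ax": 0,"ay": 0,"az": 0,"gripper": 1},{"dx": -0.085,"dy": -0.44,"dz": 0,"ax": -0.06,"ay": 0,"az": 0,"gripper": 1},{"dx": -0.09,"dy": -0.36,"dz": 0,"ax": 0.21,"ay": 0,"az": 0,"gripper": 1},{"dx": -0.09,"dy": -0.44,"dz": 0,"ax": 0,"ay": 0,"az": 0,"gripper": 1},{"dx": -0.09,"dy": -0.44,"dz": 0,"ax": 0,"ay": 0,"az": 0,"gripper": 1},{"dx": -0.09,"dy": -0.35,"dz": 0,"ax": 0.22,"ay": 0,"az": 0,"gripper": 1},{"dx": -0.085,"dy": -0.42,"dz": 0,"ax": 0,"ay": 0,"az": 0,"gripper": 1},{"dx": -0.055,"dy": -0.27,"dz": 0,"ax": 0,"ay": 0,"az": 0,"gripper": 1},{"dx": -0.025,"dy": -0.21,"dz": 0,"ax": -0.22,"ay": 0,"az": 0,"gripper": 1}])

```text
clock: 6.82
eef_pos: [519.8, 115.9, 297.2]
eef_rot: [3.14, -0.0, 2.958]
wrist_force: [-0.0, 1.3, -8.5]
finger_gap: 23.8
finger_force: 50.0
```

```bash
python3 meas.py
```

```text
t=6.875 r=+0.0365 phi=+0.0040 theta=+0.0406 oy=0.02 res=[-0.32, 0.27, 0.51, -0.5] n=[48, 48, 48, 48]
tcp [519.8 114.8 297.4] foot [519.9 115.3 176.4] to scale [   6.6 -409.8 -113.4] yaw -10.57 pitch 0.02 F [-0.1 -0.4 -8.2] gap 23.7 50.0
```

jog_arm(commands=[{"dx": -0.03,"dy": -0.14,"dz": 0,"ax": -0.06,"ay": 0,"az": 0,"gripper": 1},{"dx": -0.055,"dy": -0.27,"dz": 0,"ax": 0,"ay": 0,"az": 0,"gripper": 1},{"dx": -0.085,"dy": -0.42,"dz": 0,"ax": 0,"ay": 0,"az": 0,"gripper": 1},{"dx": -0.09,"dy": -0.41,"dz": 0,"ax": 0.08,"ay": 0,"az": 0,"gripper": 1},{"dx": -0.09,"dy": -0.35,"dz": 0,"ax": 0.22,"ay": 0,"az": 0,"gripper": 1},{"dx": -0.085,"dy": -0.42,"dz": 0,"ax": 0,"ay": 0,"az": 0,"gripper": 1},{"dx": -0.055,"dy": -0.27,"dz": 0,"ax": 0,"ay": 0,"az": 0,"gripper": 1},{"dx": -0.025,"dy": -0.21,"dz": 0,"ax": -0.22,"ay": 0,"az": 0,"gripper": 1}])

```text
clock: 7.88
eef_pos: [521.9, 14.0, 298.3]
eef_rot: [-3.139, 0.0, 2.958]
wrist_force: [0.4, 0.9, -8.3]
finger_gap: 23.7
finger_force: 50.0
```

```bash
python3 meas.py
```

```text
t=7.925 r=+0.0484 phi=-0.0009 theta=+0.0475 oy=0.03 res=[-0.87, 0.66, 0.48, -0.45] n=[48, 48, 48, 48]
tcp [521.8  12.9 298.5] foot [521.9  12.8 177.5] to scale [   4.6 -307.3 -114.5] yaw -10.58 pitch 0.02 F [ 0.3 -0.9 -8.4] gap 23.7 50.0
```

jog_arm(commands=[{"dx": 0,"dy": 0.08,"dz": 0,"ax": 0.2,"ay": 0,"az": 0,"gripper": 1},{"dx": 0,"dy": 0,"dz": 0,"ax": 0,"ay": 0,"az": 0,"gripper": 1},{"dx": 0,"dy": 0,"dz": 0,"ax": 0,"ay": 0,"az": 0,"gripper": 1},{"dx": 0,"dy": -0.08,"dz": 0,"ax": -0.2,"ay": 0,"az": 0,"gripper": 1}])

```text
clock: 8.43
eef_pos: [521.9, 15.1, 298.3]
eef_rot: [-3.14, -0.0, 2.959]
wrist_force: [0.2, -0.4, -9.4]
finger_gap: 23.5
finger_force: 50.0
```

```bash
python3 meas.py
```

```text
t=8.475 r=+0.0605 phi=+0.0001 theta=+0.0606 oy=0.03 res=[-0.81, 0.58, 0.49, -0.44] n=[48, 48, 48, 48]
tcp [521.8  14.2 298.5] foot [521.8  14.2 177.5] to scale [   4.7 -308.7 -114.5] yaw -10.52 pitch 0.01 F [ 0.5 -0.9 -8.6] gap 23.7 50.0
```

jog_arm(commands=[{"dx": 0,"dy": 0.14,"dz": 0,"ax": 0.35,"ay": 0,"az": 0,"gripper": 1},{"dx": 0,"dy": 0,"dz": 0,"ax": 0,"ay": 0,"az": 0,"gripper": 1},{"dx": 0,"dy": 0,"dz": 0,"ax": 0,"ay": 0,"az": 0,"gripper": 1}])

```text
clock: 8.85
eef_pos: [522.8, 19.8, 298.4]
eef_rot: [-3.078, -0.0, 2.958]
wrist_force: [0.5, -0.1, -8.8]
finger_gap: 23.6
finger_force: 50.0
```

```bash
python3 meas.py
```

```text
t=8.900 r=+0.0231 phi=-0.0634 theta=-0.0403 oy=0.06 res=[-0.84, 0.71, 0.43, -0.43] n=[48, 48, 48, 48]
tcp [522.8  19.7 298.4] foot [521.4  12.2 177.6] to scale [   5.1 -306.7 -114.6] yaw -10.56 pitch -0.01 F [-0.2 -0.2 -9. ] gap 23.9 50.0
```

jog_arm(commands=[{"dx": 0,"dy": -0.13,"dz": 0,"ax": -0.32,"ay": 0,"az": 0,"gripper": 1},{"dx": 0,"dy": 0,"dz": 0,"ax": 0,"ay": 0,"az": 0,"gripper": 1},{"dx": 0,"dy": 0,"dz": 0,"ax": 0,"ay": 0,"az": 0,"gripper": 1}])

```text
clock: 9.28
eef_pos: [521.9, 14.7, 298.8]
eef_rot: [-3.132, 0.0, 2.957]
wrist_force: [-0.3, 1.0, -8.2]
finger_gap: 23.4
finger_force: 50.0
```

```bash
python3 meas.py
```

```text
t=9.325 r=-0.0225 phi=-0.0094 theta=-0.0319 oy=0.05 res=[-0.79, 0.9, 0.46, -0.54] n=[48, 48, 48, 48]
tcp [521.9  14.9 298.8] foot [521.7  13.9 177.8] to scale [   4.8 -308.4 -114.8] yaw -10.55 pitch -0.0 F [ 0.4 -0.1 -8.2] gap 23.3 50.0
```

jog_arm(commands=[{"dx": -0.03,"dy": -0.31,"dz": 0,"ax": -0.41,"ay": 0,"az": 0,"gripper": 1},{"dx": -0.065,"dy": -0.32,"dz": 0,"ax": 0,"ay": 0,"az": 0,"gripper": 1},{"dx": -0.09,"dy": -0.44,"dz": 0,"ax": 0,"ay": 0,"az": 0,"gripper": 1},{"dx": -0.09,"dy": -0.3,"dz": 0,"ax": 0.36,"ay": 0,"az": 0,"gripper": 1},{"dx": -0.085,"dy": -0.34,"dz": 0,"ax": 0.2,"ay": 0,"az": 0,"gripper": 1},{"dx": -0.065,"dy": -0.32,"dz": 0,"ax": 0,"ay": 0,"az": 0,"gripper": 1},{"dx": -0.04,"dy": -0.2,"dz": 0,"ax": 0,"ay": 0,"az": 0,"gripper": 1},{"dx": -0.015,"dy": -0.15,"dz": 0,"ax": -0.2,"ay": 0,"az": 0,"gripper": 1}])

```text
clock: 10.32
eef_pos: [523.4, -82.4, 297.2]
eef_rot: [3.14, 0.0, 2.958]
wrist_force: [0.4, -0.6, -8.2]
finger_gap: 23.9
finger_force: 50.0
```

```bash
python3 meas.py
```

```text
t=10.375 r=+0.0029 phi=+0.0039 theta=+0.0068 oy=0.04 res=[-0.2, 0.19, 0.47, -0.51] n=[48, 48, 48, 48]
tcp [523.3 -83.3 297.2] foot [523.4 -82.7 176.2] to scale [   3.1 -211.8 -113.2] yaw -10.58 pitch 0.01 F [-0.2 -0.2 -9.3] gap 23.6 50.0
```

jog_arm(commands=[{"dx": -0.03,"dy": -0.22,"dz": 0,"ax": -0.18,"ay": 0,"az": 0,"gripper": 1},{"dx": -0.065,"dy": -0.32,"dz": 0,"ax": 0,"ay": 0,"az": 0,"gripper": 1},{"dx": -0.09,"dy": -0.46,"dz": 0,"ax": 0,"ay": 0,"az": 0,"gripper": 1},{"dx": -0.09,"dy": -0.39,"dz": 0,"ax": 0.19,"ay": 0,"az": 0,"gripper": 1},{"dx": -0.085,"dy": -0.36,"dz": 0,"ax": 0.2,"ay": 0,"az": 0,"gripper": 1},{"dx": -0.065,"dy": -0.34,"dz": 0,"ax": 0,"ay": 0,"az": 0,"gripper": 1},{"dx": -0.04,"dy": -0.22,"dz": 0,"ax": 0,"ay": 0,"az": 0,"gripper": 1},{"dx": -0.015,"dy": -0.18,"dz": 0,"ax": -0.21,"ay": 0,"az": 0,"gripper": 1}])

```text
clock: 11.38
eef_pos: [524.1, -183.6, 296.8]
eef_rot: [3.14, 0.0, 2.958]
wrist_force: [-1.0, 0.9, -8.4]
finger_gap: 23.4
finger_force: 50.0
```

```bash
python3 meas.py
```

```text
t=11.425 r=+0.0725 phi=+0.0039 theta=+0.0764 oy=0.09 res=[0.09, -0.07, 0.43, -0.53] n=[48, 48, 48, 48]
tcp [ 523.9 -184.7  296.8] foot [ 524.  -184.2  175.8] to scale [   2.5 -110.3 -112.8] yaw -10.57 pitch 0.0 F [-0.1 -0.2 -8.8] gap 23.8 50.0
```

jog_arm(commands=[{"dx": 0,"dy": 0.2,"dz": 0,"ax": 0.52,"ay": 0,"az": 0,"gripper": 1},{"dx": 0,"dy": 0,"dz": 0,"ax": 0,"ay": 0,"az": 0,"gripper": 1},{"dx": 0,"dy": 0,"dz": 0,"ax": 0,"ay": 0,"az": 0,"gripper": 1}])

```text
clock: 11.8
eef_pos: [525.5, -175.6, 296.8]
eef_rot: [-3.053, 0.0, 2.958]
wrist_force: [-0.5, 0.5, -8.7]
finger_gap: 23.2
finger_force: 50.0
```

```bash
python3 meas.py
```

```text
t=11.850 r=+0.0270 phi=-0.0892 theta=-0.0622 oy=0.11 res=[0.03, -0.03, 0.42, -0.5] n=[48, 48, 48, 48]
tcp [ 525.5 -175.9  296.8] foot [ 523.5 -186.3  176.3] to scale [   3.  -108.2 -113.3] yaw -10.55 pitch -0.0 F [ 0.4 -0.3 -8.8] gap 23.5 50.0
```

jog_arm(commands=[{"dx": 0,"dy": -0.24,"dz": 0,"ax": -0.61,"ay": 0,"az": 0,"gripper": 1},{"dx": 0,"dy": 0,"dz": 0,"ax": 0,"ay": 0,"az": 0,"gripper": 1}])

```text
clock: 12.1
eef_pos: [523.4, -186.7, 297.6]
eef_rot: [3.125, 0.0, 2.955]
wrist_force: [-0.1, -0.2, -9.3]
finger_gap: 23.8
finger_force: 50.0
```

```bash
python3 meas.py
```

```text
t=12.150 r=-0.0174 phi=+0.0150 theta=-0.0023 oy=0.09 res=[-0.06, 0.09, 0.48, -0.57] n=[48, 48, 48, 48]
tcp [ 523.5 -186.2  297.6] foot [ 523.8 -184.3  176.6] to scale [   2.7 -110.2 -113.6] yaw -10.66 pitch -0.01 F [-0.4  0.4 -9.1] gap 23.8 50.0
```

jog_arm(commands=[{"dx": -0.03,"dy": -0.26,"dz": 0,"ax": -0.28,"ay": 0,"az": 0,"gripper": 1},{"dx": -0.065,"dy": -0.32,"dz": 0,"ax": 0,"ay": 0,"az": 0,"gripper": 1},{"dx": -0.08,"dy": -0.15,"dz": 0,"ax": 0.6,"ay": 0,"az": 0,"gripper": 1},{"dx": -0.065,"dy": -0.32,"dz": 0,"ax": 0,"ay": 0,"az": 0,"gripper": 1},{"dx": -0.03,"dy": -0.24,"dz": 0,"ax": -0.22,"ay": 0,"az": 0,"gripper": 1}])

```text
clock: 12.78
eef_pos: [525.1, -237.9, 297.2]
eef_rot: [3.14, 0.0, 2.959]
wrist_force: [-0.1, -0.6, -8.8]
finger_gap: 23.6
finger_force: 50.0
```

```bash
python3 meas.py
```

```text
t=12.825 r=+0.0250 phi=+0.0030 theta=+0.0280 oy=0.06 res=[0.12, -0.13, 0.43, -0.48] n=[48, 48, 48, 48]
tcp [ 524.7 -239.7  297.1] foot [ 524.8 -239.2  176.1] to scale [   1.7  -55.3 -113.1] yaw -10.6 pitch 0.0 F [-0.2 -1.5 -8. ] gap 23.4 50.0
```

jog_arm(commands=[{"dx": -0.025,"dy": -0.11,"dz": 0,"ax": 0.1,"ay": 0,"az": -0.14,"gripper": 1},{"dx": -0.05,"dy": -0.32,"dz": 0,"ax": 0,"ay": 0,"az": -0.15,"gripper": 1},{"dx": -0.06,"dy": -0.32,"dz": 0,"ax": 0.18,"ay": 0,"az": -0.15,"gripper": 1},{"dx": -0.05,"dy": -0.32,"dz": 0,"ax": 0,"ay": 0,"az": -0.15,"gripper": 1},{"dx": -0.025,"dy": -0.23,"dz": 0,"ax": -0.2,"ay": 0,"az": -0.13,"gripper": 1}])

```text
clock: 13.45
eef_pos: [526.8, -290.6, 298.8]
eef_rot: [-3.125, -0.004, 3.085]
wrist_force: [-1.2, 0.0, -8.8]
finger_gap: 24.0
finger_force: 50.0
```

```bash
python3 meas.py
```

```text
t=13.500 r=-0.0145 phi=-0.0147 theta=-0.0292 oy=0.09 res=[0.26, -0.28, 0.56, -0.61] n=[48, 48, 48, 48]
tcp [ 526.5 -292.   298.6] foot [ 525.9 -293.6  177.6] to scale [   0.6   -0.9 -114.6] yaw -3.23 pitch -0.23 F [ 0.4 -1.  -7.9] gap 23.5 50.0
```

jog_arm(commands=[{"dx": 0,"dy": -0.08,"dz": 0,"ax": -0.19,"ay": 0,"az": 0,"gripper": 1},{"dx": 0,"dy": 0,"dz": 0,"ax": 0,"ay": 0,"az": 0,"gripper": 1},{"dx": 0,"dy": 0.04,"dz": 0,"ax": 0.1,"ay": 0,"az": 0,"gripper": 1},{"dx": 0,"dy": 0,"dz": 0,"ax": 0,"ay": 0,"az": 0,"gripper": 1}])

```text
clock: 14.0
eef_pos: [526.7, -291.3, 299.1]
eef_rot: [-3.141, -0.004, 3.084]
wrist_force: [-0.4, 0.6, -9.6]
finger_gap: 24.0
finger_force: 50.0
```

```bash
python3 meas.py
```

```text
t=14.050 r=+0.0703 phi=-0.0003 theta=+0.0701 oy=0.13 res=[0.4, -0.28, 0.51, -0.66] n=[48, 48, 48, 48]
tcp [ 526.7 -291.4  299. ] foot [ 526.3 -291.2  178. ] to scale [   0.2   -3.3 -115. ] yaw -3.3 pitch -0.2 F [ -1.   -0.5 -10.2] gap 23.8 50.0
```

```bash
cat > fit.py <<'E'
import numpy as np
from scipy.optimize import least_squares
# segments: rows [(dy,ax)...], r measured at picture (start of .05 pause) after the rows
segs=[([(0.04-.04,.0)],-0.0056)]
Z=(0,0)
S=[([(-.08,-.2),(.04,.1),Z,Z,Z],.0109),
([(-.18,-.15),(-.27,0),(-.44,-.06),(-.36,.21),(-.44,0),(-.44,0),(-.35,.22),(-.42,0),(-.27,0),(-.21,-.22)],.0365),
([(-.14,-.06),(-.27,0),(-.42,0),(-.41,.08),(-.35,.22),(-.42,0),(-.27,0),(-.21,-.22)],.0484),
([(.08,.2),Z,Z,(-.08,-.2)],.0605),
([(.14,.35),Z,Z],.0231),
([(-.13,-.32),Z,Z],-.0225),
([(-.31,-.41),(-.32,0),(-.44,0),(-.3,.36),(-.34,.2),(-.32,0),(-.2,0),(-.15,-.2)],.0029),
([(-.22,-.18),(-.32,0),(-.46,0),(-.39,.19),(-.36,.2),(-.34,0),(-.22,0),(-.18,-.21)],.0725),
([(.2,.52),Z,Z],.0270),
([(-.24,-.61),Z],-.0174),
([(-.26,-.28),(-.32,0),(-.15,.6),(-.32,0),(-.24,-.22)],.0250),
([(-.11,.1),(-.32,0),(-.32,.18),(-.32,0),(-.23,-.2)],-.0145),
([(-.08,-.19),Z,(.04,.1),Z],.0703)]
R0,PHI0=-.0056,-.0165
dt=.005
def sim(p,S=S,full=False):
    mgh,c,w,zt,po,ro=p; k=.1;J=.00076; mh=mgh/9.81
    r=R0+ro;rd=0;ph=PHI0+.0;phd=0;y=yd=0;pc=PHI0;yc=0;out=[]
    def step(pt,yt):
        nonlocal r,rd,ph,phd,y,yd
        pa=w*w*(pt-ph)-2*zt*w*phd; ya=w*w*(yt-y)-2*zt*w*yd
        th=r+ph+po
        rdd=(mgh*th-k*r-c*rd+mh*ya)/J-pa
        rd+=rdd*dt;r+=rd*dt;phd+=pa*dt;ph+=phd*dt;yd+=ya*dt;y+=yd*dt
    for rows,rm in S:
        for _ in range(10): step(pc,yc)
        for dy,ax in rows:
            p1=pc-ax*.17453;y1=yc+(40*dy-15.9*ax)/1000
            for i in range(25): step(pc+(p1-pc)*(i+1)/25,yc+(y1-yc)*(i+1)/25)
            pc,yc=p1,y1
        out.append(r-ro)
        if rm is not None: r=rm+ro
        else: out[-1]=(r-ro,rd,ph)
    return out
f=lambda p:(np.array(sim(p))-[m for _,m in S])
if __name__=="__main__":
    best=None
    for w0 in(25,40):
      for p0 in ([.135,.024],[.147,.024]):
        s=least_squares(f,p0+[w0,.7,0,0],x_scale=[.01,.003,10,.2,.01,.01],bounds=([.115,.018,12,.2,-.03,-.05],[.155,.04,90,1.5,.03,.05]),diff_step=1e-3)
        if best is None or s.cost<best.cost: best=s
    print(best.x.round(4),best.cost); print(f(best.x).round(4)); print(np.array(f([.135,.024,30,.7,0,0])).round(3))
    np.save("p.npy",best.x)
E
python3 fit.py
```

```text
[1.24200e-01 2.83000e-02 5.53212e+01 2.00000e-01 4.90000e-03 7.90000e-03] 0.0013093872114083084
[ 0.0059 -0.0081  0.0211 -0.0027 -0.0031  0.0051  0.0303 -0.0249  0.0004
  0.0032 -0.0131 -0.01   -0.0142]
[-0.032 -0.112 -0.018 -0.01  -0.009 -0.051 -0.055 -0.094 -0.    -0.055
 -0.033 -0.056 -0.036]
```

```bash
cat > plan.py <<'E'
# usage: plan.py N ymm : appended segments in log.json [[rows, r], ...]; N rows to plan, ymm frame-y move of foot
import sys,json,os
import numpy as np
from fit import *
def plan(N,ymm,prof=None):
    p=np.load("p.npy"); L=json.load(open("log.json")) if os.path.exists("log.json") else []
    A=S+[(s[0],s[1]) for s in L]
    prof=np.ones(N)/N if prof is None else prof
    mk=lambda v:[(ymm/40*q+.4*a,a) for q,a in zip(prof,v)]
    def g(v):
        o=[]
        for k in(2,N): o.append(sim(p,A+[(mk(v)[:k],None)])[-1])
        e=sim(p,A+[(mk(v)+[Z,Z],None)])[-1]; ro,po=p[5],p[4]
        return [10*(e[0]+ro),.3*e[1],6*(e[2]+po),*(.25*np.diff(np.r_[0,v])),*(.1*np.array(v)),1*(o[0][0]+o[0][2])]
    s=least_squares(g,np.zeros(N),diff_step=1e-3,x_scale=.1,max_nfev=8)
    v=s.x.round(2); print("rows(dy,ax):",[(round(float(d),2),float(a)) for d,a in mk(v)])
    e=sim(p,A+[(mk(v),None)])[-1]; print("pred end r,rd,phi",np.round([e[0],*e[1:]],4))
if __name__=="__main__": plan(int(sys.argv[1]),float(sys.argv[2]))
E
python3 plan.py 4 -3
```

```text
rows(dy,ax): [(0.1, 0.29), (0.05, 0.18), (-0.05, -0.08), (-0.14, -0.31)]
pred end r,rd,phi [-0.0112 -0.0828 -0.015 ]
```

jog_arm(commands=[{"dx": 0,"dy": 0.1,"dz": 0,"ax": 0.29,"ay": 0,"az": 0,"gripper": 1},{"dx": 0,"dy": 0.05,"dz": 0,"ax": 0.18,"ay": 0,"az": 0,"gripper": 1},{"dx": 0,"dy": -0.05,"dz": 0,"ax": -0.08,"ay": 0,"az": 0,"gripper": 1},{"dx": 0,"dy": -0.14,"dz": 0,"ax": -0.31,"ay": 0,"az": 0,"gripper": 1}])

```text
clock: 14.55
eef_pos: [526.7, -293.1, 299.6]
eef_rot: [-3.13, -0.003, 3.084]
wrist_force: [-0.1, 0.0, -8.6]
finger_gap: 23.6
finger_force: 50.0
```

```bash
cat > step.py <<'E'
# step.py '[[dy,ax],...]' N ymm : log last rows, measure, plan N rows
import sys,json,os
import meas,plan
r,phi=meas.main()
L=json.load(open("log.json")) if os.path.exists("log.json") else []
L.append([json.loads(sys.argv[1]),float(r)]); json.dump(L,open("log.json","w"))
plan.plan(int(sys.argv[2]),float(sys.argv[3]))
E
python3 step.py '[[0.1,0.29],[0.05,0.18],[-0.05,-0.08],[-0.14,-0.31]]' 4 0
```

```text
t=14.600 r=-0.0387 phi=-0.0087 theta=-0.0475 oy=0.08 res=[0.22, -0.26, 0.58, -0.6] n=[48, 48, 48, 48]
tcp [ 526.3 -294.6  299.3] foot [ 525.8 -295.6  178.3] to scale [   0.7    1.1 -115.3] yaw -3.37 pitch -0.21 F [ 0.  -1.6 -8.1] gap 23.2 50.0
rows(dy,ax): [(-0.04, -0.11), (-0.03, -0.07), (0.01, 0.03), (0.04, 0.1)]
pred end r,rd,phi [-0.0091  0.0162 -0.0036]
```

jog_arm(commands=[{"dx": 0,"dy": -0.04,"dz": 0,"ax": -0.11,"ay": 0,"az": 0,"gripper": 1},{"dx": 0,"dy": -0.03,"dz": 0,"ax": -0.07,"ay": 0,"az": 0,"gripper": 1},{"dx": 0,"dy": 0.01,"dz": 0,"ax": 0.03,"ay": 0,"az": 0,"gripper": 1},{"dx": 0,"dy": 0.04,"dz": 0,"ax": 0.1,"ay": 0,"az": 0,"gripper": 1}])

```text
clock: 15.1
eef_pos: [526.4, -294.2, 299.3]
eef_rot: [-3.135, -0.004, 3.083]
wrist_force: [0.7, -0.3, -8.0]
finger_gap: 23.3
finger_force: 50.0
```

```bash
python3 step.py '[[-0.04,-0.11],[-0.03,-0.07],[0.01,0.03],[0.04,0.1]]' 4 1
```

```text
t=15.150 r=+0.0034 phi=-0.0072 theta=-0.0038 oy=0.11 res=[0.28, -0.29, 0.55, -0.63] n=[48, 48, 48, 48]
tcp [ 526.6 -293.7  299.4] foot [ 526.1 -294.5  178.4] to scale [   0.4   -0.  -115.4] yaw -3.31 pitch -0.21 F [-0.8  0.9 -8.9] gap 23.5 50.0
rows(dy,ax): [(0.02, 0.03), (0.01, 0.02), (0.01, -0.0), (-0.01, -0.04)]
pred end r,rd,phi [-0.0076 -0.0088 -0.0063]
```

jog_arm(commands=[{"dx": 0,"dy": 0.01,"dz": 0,"ax": 0.03,"ay": 0,"az": 0,"gripper": 1},{"dx": 0,"dy": 0.01,"dz": 0,"ax": 0.02,"ay": 0,"az": 0,"gripper": 1},{"dx": 0,"dy": 0,"dz": 0,"ax": 0,"ay": 0,"az": 0,"gripper": 1},{"dx": 0,"dy": -0.02,"dz": 0,"ax": -0.04,"ay": 0,"az": 0,"gripper": 1}])

```text
clock: 15.65
eef_pos: [526.4, -294.3, 299.4]
eef_rot: [-3.135, -0.004, 3.083]
wrist_force: [0.5, -0.3, -9.1]
finger_gap: 23.8
finger_force: 50.0
```

```bash
sed -i 's/    (r,oy),res,n=lean(c)/    np.save("last.npy",c["image"]); (r,oy),res,n=lean(c)/' meas.py
python3 step.py '[[0.01,0.03],[0.01,0.02],[0,0],[-0.02,-0.04]]' 4 0; python3 -c "
import numpy as np,cv2
I=np.load('last.npy')[90:340,120:440,::-1];cv2.imwrite('pics/h.png',cv2.resize(I,None,fx=2.4,fy=2.4,interpolation=cv2.INTER_CUBIC))"
```

```text
t=15.700 r=-0.0285 phi=-0.0060 theta=-0.0345 oy=0.09 res=[0.23, -0.25, 0.59, -0.61] n=[48, 48, 48, 48]
tcp [ 526.4 -294.5  299.3] foot [ 525.9 -295.1  178.3] to scale [   0.6    0.6 -115.3] yaw -3.35 pitch -0.22 F [-0.3 -0.8 -8. ] gap 24.1 50.0
rows(dy,ax): [(-0.03, -0.07), (-0.02, -0.04), (0.01, 0.03), (0.03, 0.08)]
pred end r,rd,phi [-0.0093  0.0063 -0.0055]
```

View pics/h.png

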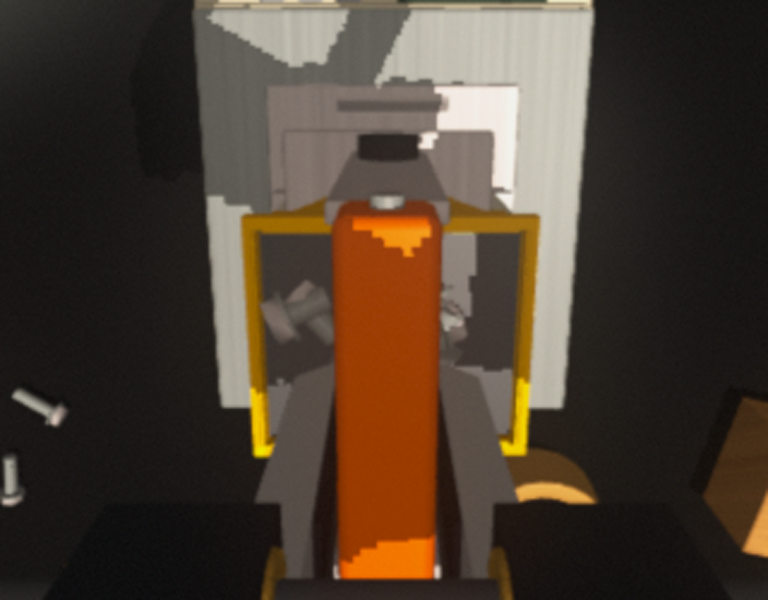

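jog_arm(commands=[{"dx": 0,"dy": -0.03,"dz": 0,"ax": -0.08,"ay": 0,"az": 0,"gripper": 1},{"dx": 0,"dy": -0.01,"dz": 0,"ax": -0.04,"ay": 0,"az": 0,"gripper": 1},{"dx": 0,"dy": 0.02,"dz": 0,"ax": 0.03,"ay": 0,"az": 0,"gripper": 1},{"dx": 0,"dy": 0.03,"dz": 0,"ax": 0.08,"ay": 0,"az": 0,"gripper": 1}])

```text
clock: 16.2
eef_pos: [526.4, -293.9, 299.3]
eef_rot: [-3.136, -0.004, 3.083]
wrist_force: [0.1, -0.1, -8.2]
finger_gap: 23.6
finger_force: 50.0
```

```bash
python3 step.py '[[-0.03,-0.08],[-0.01,-0.04],[0.02,0.03],[0.03,0.08]]' 4 0
python3 - <<'E'
from h import *
from scipy.spatial.transform import Rotation as Ro
T=np.eye(4);T[:3,:3]=Ro.from_euler('xyz',[-3.135,-.004,3.083]).as_matrix();T[:3,3]=[526.4,-294.35,299.4]
c=cams.camera("wrist"); c["world_to_cam"]=np.load("tool2cam.npy")@np.linalg.inv(T)
f=lambda x,y,z:ray(c,(120+x/2.4-.3,90+y/2.4-.3),z).round(1)
print("plate",f(267,86,63),f(518,86,63),"platform",f(195,8,55),f(592,8,55),f(220,408,55),f(566,408,55))
E
```

```text
t=16.250 r=-0.0042 phi=-0.0066 theta=-0.0108 oy=0.11 res=[0.26, -0.26, 0.55, -0.63] n=[48, 48, 48, 48]
tcp [ 526.5 -293.5  299.4] foot [ 526.1 -294.2  178.4] to scale [   0.4   -0.3 -115.4] yaw -3.33 pitch -0.21 F [ 0.5 -0.1 -8.6] gap 23.8 50.0
rows(dy,ax): [(0.0, 0.01), (0.0, 0.01), (0.0, 0.0), (-0.0, -0.01)]
pred end r,rd,phi [-0.0099 -0.0077 -0.0061]
plate [ 444.2 -357.1   63. ] [ 452.3 -219.4   63. ] platform [ 401.1 -393.3   55. ] [ 414.  -177.7   55. ] [ 639.6 -409.5   55. ] [ 651.9 -188.9   55. ]
```

jog_arm(commands=[{"dx": -0.02,"dy": 0.03,"dz": 0,"ax": 0.01,"ay": 0,"az": 0,"gripper": 1},{"dx": 0,"dy": 0,"dz": 0,"ax": 0,"ay": 0,"az": 0,"gripper": 1},{"dx": 0,"dy": 0,"dz": 0,"ax": 0,"ay": 0,"az": 0,"gripper": 1},{"dx": 0,"dy": 0,"dz": 0,"ax": 0,"ay": 0,"az": 0,"gripper": 1}])

```text
clock: 16.8
eef_pos: [527.3, -292.8, 299.4]
eef_rot: [-3.135, -0.004, 3.083]
wrist_force: [-0.7, -0.7, -9.2]
finger_gap: 23.7
finger_force: 50.0
```

```bash
sed -i 's/SCALE=np.array.*; SYAW/SCALE=np.array([527.,-293.2,63.]); SYAW/' meas.py; python3 step.py '[[0.03,0.01],[0,0],[0,0],[0,0]]' 4 0
```

```text
t=16.850 r=-0.0213 phi=-0.0068 theta=-0.0281 oy=0.10 res=[0.23, -0.26, 0.58, -0.62] n=[48, 48, 48, 48]
tcp [ 527.3 -292.8  299.3] foot [ 526.8 -293.5  178.3] to scale [   0.2    0.3 -115.3] yaw -3.35 pitch -0.22 F [ 0.3 -0.3 -9. ] gap 23.5 50.0
rows(dy,ax): [(-0.02, -0.05), (-0.01, -0.03), (0.01, 0.02), (0.02, 0.05)]
pred end r,rd,phi [-0.0091  0.0097 -0.004 ]
```

jog_arm(commands=[{"dx": 0,"dy": -0.02,"dz": 0,"ax": -0.06,"ay": 0,"az": 0,"gripper": 1},{"dx": 0,"dy": -0.01,"dz": 0,"ax": -0.03,"ay": 0,"az": 0,"gripper": 1},{"dx": 0,"dy": 0.01,"dz": 0,"ax": 0.02,"ay": 0,"az": 0,"gripper": 1},{"dx": 0,"dy": 0.02,"dz": 0,"ax": 0.05,"ay": 0,"az": 0,"gripper": 1}])

```text
clock: 17.35
eef_pos: [527.3, -292.8, 299.3]
eef_rot: [-3.138, -0.004, 3.083]
wrist_force: [0.2, -0.6, -9.4]
finger_gap: 23.5
finger_force: 50.0
```

```bash
python3 step.py '[[-0.02,-0.06],[-0.01,-0.03],[0.01,0.02],[0.02,0.05]]' 4 0
```

```text
t=17.400 r=-0.0094 phi=-0.0043 theta=-0.0137 oy=0.10 res=[0.26, -0.25, 0.57, -0.62] n=[48, 48, 48, 48]
tcp [ 527.4 -292.5  299.4] foot [ 526.9 -292.9  178.4] to scale [ 1.000e-01 -3.000e-01 -1.154e+02] yaw -3.33 pitch -0.21 F [ 1.   0.1 -8.4] gap 23.8 50.0
rows(dy,ax): [(0.0, -0.0), (0.0, 0.0), (0.0, 0.01), (0.0, 0.0)]
pred end r,rd,phi [-0.0068  0.0048 -0.0043]
```

jog_arm(commands=[{"dx": 0,"dy": 0,"dz": 0.2,"ax": 0,"ay": 0,"az": 0,"gripper": 1},{"dx": 0,"dy": 0,"dz": 0.35,"ax": 0,"ay": 0,"az": 0,"gripper": 1},{"dx": 0,"dy": 0,"dz": 0.4,"ax": 0,"ay": 0,"az": 0,"gripper": 1},{"dx": 0,"dy": 0,"dz": 0.25,"ax": 0,"ay": 0,"az": 0,"gripper": 1}])

```text
clock: 17.9
eef_pos: [526.8, -292.7, 249.6]
eef_rot: [-3.139, -0.005, 3.083]
wrist_force: [0.1, 0.7, -8.8]
finger_gap: 23.8
finger_force: 50.0
```

```bash
python3 step.py '[[0,0],[0,0],[0,0],[0,0]]' 4 0
```

```text
t=17.950 r=-0.0130 phi=-0.0018 theta=-0.0148 oy=0.10 res=[0.04, -0.03, 0.57, -0.63] n=[48, 48, 48, 48]
tcp [ 526.6 -292.6  248.6] foot [ 525.8 -292.7  127.6] to scale [  1.2  -0.5 -64.6] yaw -3.35 pitch -0.37 F [ -0.3   0.2 -11.2] gap 24.0 50.0
rows(dy,ax): [(-0.0, -0.01), (0.0, -0.0), (0.0, 0.01), (0.0, 0.01)]
pred end r,rd,phi [-0.0062  0.0062 -0.0042]
```

jog_arm(commands=[{"dx": -0.01,"dy": 0,"dz": 0.2,"ax": -0.02,"ay": -0.04,"az": 0,"gripper": 1},{"dx": 0,"dy": 0,"dz": 0.35,"ax": 0,"ay": 0,"az": 0,"gripper": 1},{"dx": 0,"dy": 0,"dz": 0.35,"ax": 0.02,"ay": 0,"az": 0,"gripper": 1},{"dx": 0,"dy": 0,"dz": 0.2,"ax": 0,"ay": 0,"az": 0,"gripper": 1}])

```text
clock: 18.45
eef_pos: [527.4, -292.8, 206.0]
eef_rot: [-3.139, 0.002, 3.083]
wrist_force: [0.6, -0.1, -8.2]
finger_gap: 23.5
finger_force: 50.0
```

```bash
python3 step.py '[[0,-0.02],[0,0],[0,0.02],[0,0]]' 4 0
```

```text
t=18.500 r=-0.0130 phi=-0.0023 theta=-0.0153 oy=0.04 res=[-0.11, 0.1, 0.46, -0.52] n=[48, 48, 48, 48]
tcp [ 527.2 -292.7  205.3] foot [ 527.4 -292.9   84.3] to scale [ -0.4  -0.3 -21.3] yaw -3.34 pitch 0.07 F [ -0.5  -0.3 -10.2] gap 23.7 50.0
rows(dy,ax): [(-0.0, -0.01), (0.0, -0.0), (0.0, 0.01), (0.0, 0.01)]
pred end r,rd,phi [-0.0062  0.0062 -0.0042]
```

jog_arm(commands=[{"dx": 0,"dy": 0,"dz": 0.12,"ax": 0,"ay": 0,"az": 0,"gripper": 1},{"dx": 0,"dy": 0,"dz": 0.12,"ax": 0,"ay": 0,"az": 0,"gripper": 1},{"dx": 0,"dy": 0,"dz": 0.1,"ax": 0,"ay": 0,"az": 0,"gripper": 1},{"dx": 0,"dy": 0,"dz": 0.07,"ax": 0,"ay": 0,"az": 0,"gripper": 1},{"dx": 0,"dy": 0,"dz": 0.04,"ax": 0,"ay": 0,"az": 0,"gripper": 1}])

```text
clock: 19.12
eef_pos: [527.7, -293.0, 189.2]
eef_rot: [-3.138, 0.003, 3.083]
wrist_force: [0.4, 0.0, -9.3]
finger_gap: 23.6
finger_force: 50.0
```

```bash
python3 meas.py
```

```text
t=19.175 r=-0.0144 phi=-0.0032 theta=-0.0176 oy=0.04 res=[-0.31, 0.33, 0.47, -0.52] n=[48, 48, 48, 48]
tcp [ 527.6 -293.   189.1] foot [ 528.  -293.4   68.1] to scale [-1.   0.2 -5.1] yaw -3.34 pitch 0.18 F [ 1.1  0.7 -9.4] gap 23.4 50.0
```

jog_arm(commands=[{"dx": 0,"dy": 0,"dz": 0.03,"ax": 0,"ay": 0,"az": 0,"gripper": 1},{"dx": 0,"dy": 0,"dz": 0.03,"ax": 0,"ay": 0,"az": 0,"gripper": 1},{"dx": 0,"dy": 0,"dz": 0.03,"ax": 0,"ay": 0,"az": 0,"gripper": 1},{"dx": 0,"dy": 0,"dz": 0.02,"ax": 0,"ay": 0,"az": 0,"gripper": 1}])

```text
clock: 19.68
eef_pos: [527.7, -293.0, 184.9]
eef_rot: [-3.138, 0.003, 3.083]
wrist_force: [0.9, -0.8, -9.1]
finger_gap: 23.4
finger_force: 50.0
```

```bash
python3 meas.py
```

```text
t=19.725 r=-0.0215 phi=-0.0032 theta=-0.0247 oy=0.05 res=[-0.25, 0.28, 0.46, -0.53] n=[48, 48, 48, 48]
tcp [ 527.6 -293.   184.8] foot [ 528.  -293.4   63.8] to scale [-1.   0.2 -0.8] yaw -3.34 pitch 0.18 F [-0.1  0.2 -8.8] gap 23.6 50.0
```

jog_arm(commands=[{"dx": 0,"dy": 0,"dz": 0.01,"ax": 0,"ay": 0,"az": 0,"gripper": 1},{"dx": 0,"dy": 0,"dz": 0.01,"ax": 0,"ay": 0,"az": 0,"gripper": 1},{"dx": 0,"dy": 0,"dz": 0.01,"ax": 0,"ay": 0,"az": 0,"gripper": 1},{"dx": 0,"dy": 0,"dz": 0,"ax": 0,"ay": 0,"az": 0,"gripper": 1}])

```text
clock: 20.23
eef_pos: [527.8, -293.1, 184.1]
eef_rot: [-3.138, 0.004, 3.083]
wrist_force: [0.9, -0.0, -6.8]
finger_gap: 23.7
finger_force: 50.0
```

```bash
python3 meas.py
```

```text
t=20.275 r=-0.0332 phi=-0.0035 theta=-0.0367 oy=0.05 res=[-0.33, 0.38, 0.46, -0.54] n=[48, 48, 48, 48]
tcp [ 527.8 -293.1  184.1] foot [ 528.3 -293.5   63.1] to scale [-1.3  0.3 -0.1] yaw -3.34 pitch 0.22 F [ 1.2  0.9 -6.1] gap 23.5 50.0
```

jog_arm(commands=[{"dx": 0,"dy": 0,"dz": 0.01,"ax": 0,"ay": 0,"az": 0,"gripper": 1},{"dx": 0,"dy": 0,"dz": 0,"ax": 0,"ay": 0,"az": 0,"gripper": 1}])

```text
clock: 20.52
eef_pos: [528.0, -293.1, 184.0]
eef_rot: [-3.138, 0.004, 3.083]
wrist_force: [2.4, 1.0, -0.7]
finger_gap: 23.7
finger_force: 50.0
```

```bash
python3 meas.py
```

```text
t=20.575 r=-0.0458 phi=-0.0037 theta=-0.0495 oy=0.07 res=[-0.25, 0.32, 0.42, -0.52] n=[48, 48, 48, 48]
tcp [ 528.  -293.1  183.9] foot [ 528.5 -293.5   62.9] to scale [-1.5  0.3  0.1] yaw -3.34 pitch 0.25 F [ 1.8  1.8 -0.9] gap 24.0 50.0
```

Weight is on the seat (wrist force back to about zero), so I release and rise.

jog_arm(commands=[{"dx": 0,"dy": 0,"dz": 0,"ax": 0,"ay": 0,"az": 0,"gripper": 0.4},{"dx": 0,"dy": 0,"dz": 0,"ax": 0,"ay": 0,"az": 0,"gripper": 0.4},{"dx": 0,"dy": 0,"dz": 0,"ax": 0,"ay": 0,"az": 0,"gripper": 0.4},{"dx": 0,"dy": 0,"dz": 0,"ax": 0,"ay": 0,"az": 0,"gripper": 0.4},{"dx": 0,"dy": 0,"dz": 0,"ax": 0,"ay": 0,"az": 0,"gripper": 0.4},{"dx": 0,"dy": 0,"dz": 0,"ax": 0,"ay": 0,"az": 0,"gripper": 0.4},{"dx": 0,"dy": 0,"dz": 0,"ax": 0,"ay": 0,"az": 0,"gripper": 0.4},{"dx": 0,"dy": 0,"dz": 0,"ax": 0,"ay": 0,"az": 0,"gripper": 0.4}])

```text
clock: 21.58
eef_pos: [527.7, -293.1, 183.4]
eef_rot: [-3.138, 0.003, 3.083]
wrist_force: [0.2, -0.4, -0.6]
finger_gap: 56.4
finger_force: 0.0
```

```bash
python3 meas.py
```

```text
t=21.625 r=-0.0730 phi=-0.0033 theta=-0.0763 oy=0.21 res=[-0.4, 0.5, 0.17, -0.29] n=[48, 48, 48, 48]
tcp [ 527.7 -293.1  183.4] foot [ 528.  -293.3   62.4] to scale [-1.   0.1  0.6] yaw -3.34 pitch 0.19 F [ 0.7 -1.4  0.7] gap 56.4 0.0
```

jog_arm(commands=[{"dx": 0,"dy": 0,"dz": -0.2,"ax": 0,"ay": 0,"az": 0,"gripper": 0.4},{"dx": 0,"dy": 0,"dz": -0.4,"ax": 0,"ay": 0,"az": 0,"gripper": 0.4},{"dx": 0,"dy": 0,"dz": -0.6,"ax": 0,"ay": 0,"az": 0,"gripper": 0.4},{"dx": 0,"dy": 0,"dz": -0.6,"ax": 0,"ay": 0,"az": 0,"gripper": 0.4},{"dx": 0,"dy": 0,"dz": -0.5,"ax": 0,"ay": 0,"az": 0,"gripper": 0.4},{"dx": 0,"dy": 0,"dz": -0.2,"ax": 0,"ay": 0,"az": 0,"gripper": 0.4},{"dx": 0,"dy": 0,"dz": 0,"ax": 0,"ay": 0,"az": 0,"gripper": 0.4},{"dx": 0,"dy": 0,"dz": 0,"ax": 0,"ay": 0,"az": 0,"gripper": 0.4},{"dx": 0,"dy": 0,"dz": 0,"ax": 0,"ay": 0,"az": 0,"gripper": 0.4},{"dx": 0,"dy": 0,"dz": 0,"ax": 0,"ay": 0,"az": 0,"gripper": 0.4}])

```text
clock: 22.88
eef_pos: [527.3, -292.7, 283.0]
eef_rot: [-3.139, 0.003, 3.083]
wrist_force: [-0.5, -0.2, -0.1]
finger_gap: 56.1
finger_force: 0.0
```

```bash
python3 -c "
import cv2
from cell import cams
I=cams.camera('side')['image'][170:400,230:530,::-1];cv2.imwrite('pics/end.png',cv2.resize(I,None,fx=2.5,fy=2.5,interpolation=cv2.INTER_CUBIC))"
```

```text
(no output)
```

View pics/end.png

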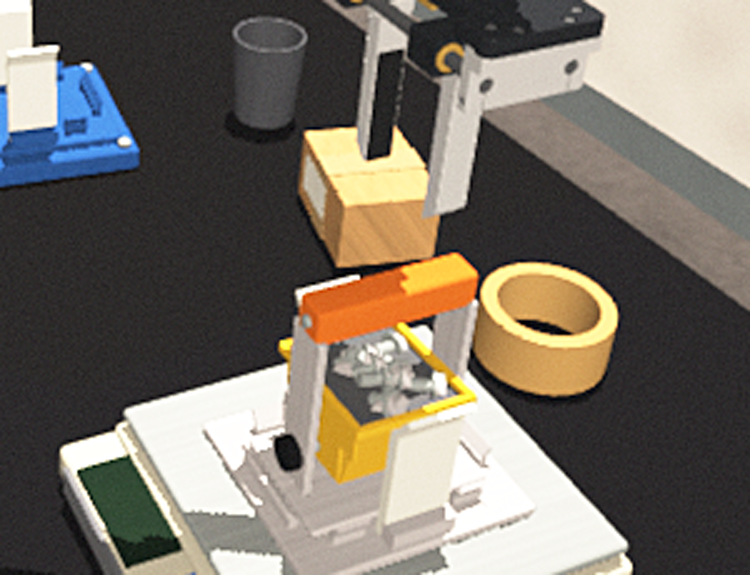

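The picture shows the hopper seated in the scale's cradle, with its bar around (390,300). The bucket stands between the guide posts, the gripper is clear above, and the carton, tape roll and pen cup look untouched.

```bash
python3 -c "
from cell import job
print(job.sign_off())"
```

```text
the job is handed in; nothing more can be done
None
```

The hopper is seated in the scale's cradle and released. It was held over the cradle for about 4 s with the bucket within about 0.08 rad of upright at every check, no bystander was seen to move, and the job is handed in at about 23 s; the hand-in returned no verdict.

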